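# Unlatch the flask carrier's gate and hold it wide

## Task

The flasks in the white carrier are about to be taken out through its front gate. Squeeze the catch with the wide tabs fully in, its two tabs pinched between the fingers, then do the same with the catch with the slim tabs; then take the gate by its upright post, swing it out past its detent and hold it wide open at about 80 degrees. Disturb none of the glassware or the wash bottle, and finish while still holding the post: let go and the gate springs back.

Things in the scene. Friction and masses are not known exactly. Their poses are not given: they have to be found in the camera images.
- carrier: White open-topped flask carrier, fixed, 190 mm deep (x) by 260 mm wide (y), walls 85 mm high. Origin on the bench under the middle of its front, in the plane of the shut gate; +x points to the carrier's back, away from the robot, +y to its left seen from the robot, z up. An aluminium bar (x -18 to +18 mm, top 120 mm above the bench) runs over the gate; both catches stand on it.
- wide_catch_center (a point): Centre, 155 mm above the bench, of the catch with the WIDE tabs (34 mm along the carrier's x): midway between its two upright grey tabs, which face each other along the carrier's y, 44 mm over their outsides, and reach from 131 to 175 mm above the bench. One catch stands at the carrier's x = 0, y = +65 mm, the other at x = 0, y = -55 mm; which is where varies.
- slim_catch_center (a point): Centre, 155 mm above the bench, of the catch with the SLIM tabs (12 mm along the carrier's x), else like the wide one. Squeezing a catch's tabs together along y (some 5 N, to 32 mm over their outsides) draws its bolt up from in front of the gate. The pair floats 9 mm either way along y on a weak spring (150 N/m), so pushing one tab alone shifts it.
- wide_catch_right_tab: Right tab (the carrier's -y side) of the wide catch, upright plate 6 mm thick and 44 mm high; origin at its middle. Its axes are the carrier's.
- wide_catch_left_tab: Left tab (+y side) of the wide catch, same shape; origin at its middle. Its axes are the carrier's.
- wide_catch (a joint): How far the two tabs of the wide catch have been squeezed towards each other, m: 0 = apart as found, 0.012 = squeezed right in (stop). It stays where it is left.
- slim_catch_right_tab: Right tab (the carrier's -y side) of the slim catch, upright plate 6 mm thick and 44 mm high; origin at its middle. Its axes are the carrier's.
- slim_catch_left_tab: Left tab (+y side) of the slim catch, same shape; origin at its middle. Its axes are the carrier's.
- slim_catch (a joint): How far the two tabs of the slim catch have been squeezed towards each other, m: 0 = apart as found, 0.012 = squeezed right in (stop). It stays where it is left.
- gate_hinge (a point): On the upright hinge axis of the gate, 50 mm above the bench, at the carrier's x = 0, y = +105 mm (left end of the gate).
- gate (a joint): Angle of the grey barred gate (200 mm long, top 92 mm above the bench), rad: 0 shut, grows as it swings out towards the robot, clockwise from above; stop at 1.5. Bolted until both catches are squeezed in. A damped spring pulls it shut (about 1 N at the post). The detent, from 0.4 to 0.7, takes 6 to 7 N; let go beyond it, the gate settles near 0.95; held wider, it pulls back with about 3 N at the post.
- gate_post: Upright round steel post, 16 mm in diameter, the gate's handle. Origin on its axis 130 mm above the bench; its top is at 160 mm, its bracket at 62 mm. With the gate shut it is at the carrier's x = -50 mm, y = -60 mm (-50, -165 mm from the hinge axis); it and its axes go round the hinge with the gate. It may turn between the fingers.
- flask0_mid (a point): Conical glass flask standing in the carrier behind the gate, 66 mm across, 104 mm high; point on its axis 50 mm above its foot. Leave alone.
- flask1_mid (a point): Conical glass flask standing in the carrier behind the gate, 66 mm across, 104 mm high; point on its axis 50 mm above its foot. Leave alone.
- flask2_mid (a point): Conical glass flask standing in the carrier behind the gate, 66 mm across, 104 mm high; point on its axis 50 mm above its foot. Leave alone.
- flask3_mid (a point): Conical glass flask like those in the carrier, standing on the bench left of it; point on its axis 50 mm above the bench. Leave alone.
- volflask_mid (a point): Tall glass measuring flask with a white funnel, 72 mm across the funnel, 238 mm high, right of the carrier; point on its axis 100 mm above the bench. Leave alone.
- beaker_mid (a point): Small glass beaker, 68 mm across, 85 mm high, to the right in front of the carrier; point on its axis 42 mm above the bench. Leave alone.
- washbottle_mid (a point): White wash bottle with a bent spout, 68 mm across, 185 mm high, in front on the right; point on its axis 70 mm above the bench. Leave alone.

How it is judged:
By the outcome, as a careful person would: the job done as asked, in the order asked, and still so for the second after the job is handed in, while the arm keeps its last pose, push and grip.
It also fails if it takes over 66 s, if anything falls off the work surface, if the arm or the gripper's body presses on something with over 40 N, if the wrist force passes 120 N, or if a joint passes its speed limit or range.

## Robot

A 6-joint arm with a two-finger parallel gripper is mounted at the origin on the work surface. World frame = base frame: x ahead of the robot, y to its left, z up, the work surface at z = 0. Lengths are in mm, angles in rad, forces in N, time in s.
With the tool pointing down it reaches from about 300 to 750 mm from the base axis. Payload 8.5 kg.
Tool frame: the origin (TCP) lies at the very end of the fingers, on their centre line; the grasp point (between the pads) lies 19 mm behind it (r.grasp_offset is the distance from the TCP to the grasp point, in mm); z points along the fingers, y is the direction in which the jaws open and shut (so a half turn about z gives the same grasp; the last joint's range is limited). The gripper opens to 88 mm and grips with 3 to 60 N. Pads are 18 mm wide; open, the fingers measure 123 mm over their backs; the gripper's body (75 mm by 187 mm) begins 45 mm behind the grasp point.
Start: joints at [0.941, 0.381, 1.297, -0, 1.464, -0.215], TCP at [221.643, 503.343, 200.448] pointing down, gripper open.
Joint ranges: [-3.11, 3.11], [-0.89, 2.33], [0.22, 2.48], [-1.42, 4.56], [0.17, 2.85], [-2.88, 2.88]. Speed limits (rad/s): [2.39, 2.39, 3.14, 3.14, 3.14, 3.14].

## Interface

Orientations are given as a unit quaternion [x, y, z, w].
In Python, from bench import r gives the robot as it stands.
- The arm moves only by the tool step_arm, never from a script. Its argument "steps" is a list of rows, each a list of 6 numbers: the shift along the tool's x, y, z in cm, then the turn, a rotation vector about the tool's x, y, z in rad. In form: [[dx, dy, dz, ax, ay, az], ...]. A call has exactly 8 rows; each row is the pose to reach, as a shift and turn from the pose measured when the call began, along the tool's axes at that moment; what a row does not reach only later rows make up. A row lasts 1/8 s, in which the tool goes at most 62.5 mm and 10.7 degrees, less where a joint would pass 70% of its speed; a pose out of reach is approached as far as the arm can. A call with a gripper value outside its range is refused whole. "hand" is the closure, from 0 (fully open) to 1 (shut), set as the call begins (left out, the last holds). The fingers move at their own pace and stop on an object; "newtons" is the grip in N (left out, the last holds). Time passes only in rows, so rows that repeat a pose let the fingers close, or fill a call up. It gives the time, the measured TCP pose, the force and the opening at its end, in the units of the state.
- r.get_obs(): the state, without advancing time (a new reading comes with each control period).
- r.snapshot(name): name is "scene" or "top" or "wrist"; returns (picture, depth): 480x640x3 uint8, blue, green, red; 480x640 float32, mm along the optical axis (not along the pixel's ray), 0 where there is no reading.
- r.calibration(name): a dict with "K" (3x3 intrinsics, pixels), "R" (3x3) and "t" (3): a world point X has camera coordinates R X + t. Camera axes: x right, y down, z forward; pixel columns grow to the right and rows downward; lengths in mm; the calibration is good to about 2 mm. A picture is of the moment at which its call begins: read the wrist's pose just before it. calibration takes no time and is no camera call; for the wrist camera it gives the pose at the moment of the call.
- r.hand_in(): hands the job in, once; it reports no verdict.
The state is a dict: "clock": time; "joint_positions": joint angles; "joint_vel": joint speeds; "joint_torque": joint torques, N m; "eef_pos": TCP position; "eef_rot": TCP orientation; "contact_force": force on the tool from outside, world axes, zero at the start; "wrist_torque": the same for the moment, N m; "opening": opening from 0.0 (shut) to 1.0 (fully open).
Only numpy, scipy, OpenCV 4.12 (cv2) and the standard library are available. Lean on these libraries where they do the work, as an engineer would, in place of code of your own. Each camera call takes 0.05 s, during which the arm holds its last target.

## Working session

There is one attempt and no reset: what is moved stays moved. The work goes in short steps, Python scripts to look and compute and a tool call to move; the robot and the scene stay as the last step left them, time stands still between calls to the robot, and variables do not carry over. Pictures are saved under pics/ and viewed, and the job is handed in when it is done.

Besides the shell and the picture viewer there is one more tool, called after "Call:" by a JSON object that holds its "api" and its "payload". step_arm: Moves the arm, as the interface text tells. Its arguments: {"type":"object","properties":{"steps":{"type":"array","items":{"type":"array","items":{"type":"number"}}},"hand":{"type":"number"},"newtons":{"type":"number"}},"required":["steps"]}

```bash
mkdir -p pics; ls; python3 - <<'E'
from bench import r
import cv2
print(r.get_obs())
for n in ("scene","top","wrist"):
    p,d=r.snapshot(n); cv2.imwrite(f"pics/{n}0.png",p)
    c=r.calibration(n); print(n,c)
    import numpy as np; np.savez(f"{n}0.npz",p=p,d=d,**c)
E
```

```text
pics
{'clock': 0.0, 'joint_positions': array([ 9.40705477e-01,  3.81155326e-01,  1.29825495e+00,  1.96667848e-05,
        1.46361821e+00, -2.15304459e-01]), 'joint_vel': array([-0.00103013, -0.00162689, -0.00112273, -0.00130789,  0.0002984 ,
       -0.00037514]), 'joint_torque': array([ 1.58489484e-04, -4.37923515e+01, -2.24561173e+01,  7.14385347e-02,
        3.52116139e-02, -1.12199359e-04]), 'eef_pos': array([221.43980989, 503.07892994, 199.86162058]), 'eef_rot': array([ 2.05910642e-01,  9.78570535e-01, -6.50716255e-04, -3.03419740e-04]), 'contact_force': array([-0.07741122,  0.55178944,  1.43750414]), 'wrist_torque': array([-0.00159947, -0.00958142, -0.04093376]), 'opening': 0.9978522385081341}
scene {'K': array([[475.79856199,   0.        , 317.87175182],
       [  0.        , 475.79856199, 231.49010404],
       [  0.        ,   0.        ,   1.        ]]), 'R': array([[ 0.6001956 ,  0.79984818, -0.00285263],
       [ 0.41564017, -0.31493407, -0.85326419],
       [-0.6833802 ,  0.51093974, -0.52147107]]), 't': array([-334.75429859, -130.92057787, 1353.47906989])}
top {'K': array([[455.59409231,   0.        , 321.94845204],
       [  0.        , 455.59409231, 238.56803183],
       [  0.        ,   0.        ,   1.        ]]), 'R': array([[-0.06275444, -0.99802645,  0.00225425],
       [-0.97504957,  0.06082747, -0.21349087],
       [ 0.21293242, -0.0155955 , -0.97694246]]), 't': array([ -3.49264917, 601.95582783, 963.26766868])}
wrist {'K': array([[351.30398401,   0.        , 318.88026307],
       [  0.        , 351.30398401, 244.73557783],
       [  0.        ,   0.        ,   1.        ]]), 'R': array([[ 4.01976431e-01,  9.15650006e-01, -1.21210048e-04],
       [ 8.80504004e-01, -3.86510773e-01,  2.74448758e-01],
       [ 2.51252158e-01, -1.10428658e-01, -9.61601718e-01]]), 't': array([-549.65079995,  -38.29511825,  389.24232011])}
```

View pics/scene0.png

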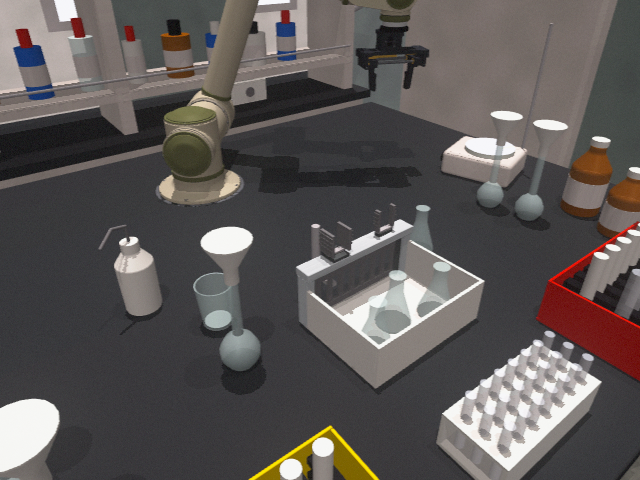

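View pics/top0.png

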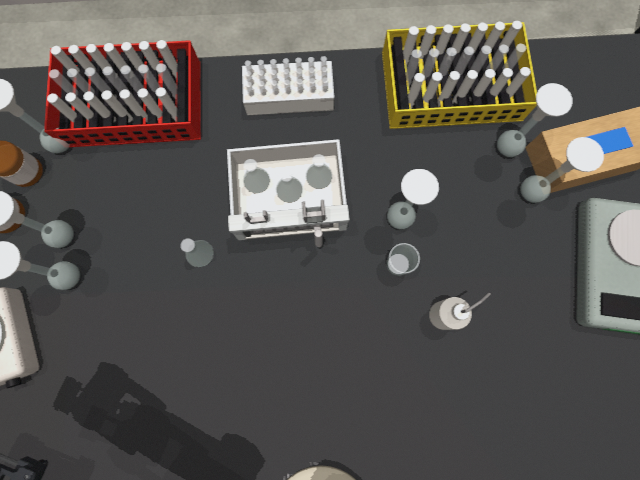

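View pics/wrist0.png

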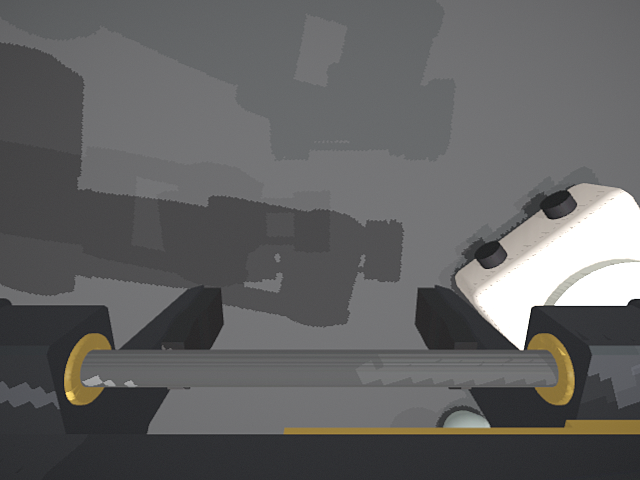

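The scene shows the carrier with the wide catch on the right (top view ≈ (314,211)), the slim one on the left (≈ (258,216)), and the post at ≈ (318,235). I'll measure these with depth next.

```bash
cat > h.py <<'E'
import numpy as np
def cloud(f):
    z=np.load(f);d=z['d'];K=z['K'];v,u=np.mgrid[:480,:640]
    c=np.stack([(u-K[0,2])/K[0,0]*d,(v-K[1,2])/K[1,1]*d,d],-1)
    X=(c-z['t'])@z['R']; X[d<=0]=np.nan
    return X,z['p']
E
python3 - <<'E'
from h import *
import cv2
for n in("top","scene"):
    X,p=cloud(n+"0.npz")
    # carrier region
    m=(X[...,0]>350)&(X[...,0]<800)&(X[...,1]>-150)&(X[...,1]<330)
    for lo,hi,l in((78,92,'rim'),(114,125,'bar'),(130,156,'mid'),(156,180,'tabtop')):
        k=m&(X[...,2]>lo)&(X[...,2]<hi)
        q=X[k]
        if len(q)<5: print(n,l,len(q));continue
        if l in('bar','rim'):
            rect=cv2.minAreaRect(q[:,:2].astype(np.float32)); print(n,l,len(q),rect,q[:,2].mean())
        else:
            nn,lab=cv2.connectedComponents(k.astype(np.uint8))
            for i in range(1,nn):
                a=X[lab==i]; vu=np.argwhere(lab==i).mean(0)
                print(n,l,len(a),vu[::-1].round(),a.mean(0).round(1),a.min(0).round(),a.max(0).round())
    s=cv2.resize(p[110:280,150:450] if n=="top" else p[180:400,180:500],None,fx=2.5,fy=2.5,interpolation=cv2.INTER_CUBIC)
    cv2.imwrite(f"pics/{n}zoom.png",s)
E
```

```text
top rim 452 ((692.5031127929688, 77.3012466430664), (215.55838012695312, 350.70635986328125), 0.2391950786113739) 83.79187504180854
top bar 1573 ((639.9280395507812, 25.768218994140625), (154.65155029296875, 250.87716674804688), 29.639026641845703) 118.99271870005876
top mid 2 [320. 206.] [653.1 -40.1 142.9] [653. -40. 139.] [653. -40. 146.]
top mid 1 [305. 209.] [648.5  -8.2 146.7] [648.  -8. 147.] [648.  -8. 147.]
top mid 19 [316. 213.] [642.6 -29.9 131.3] [639. -39. 130.] [647. -22. 133.]
top mid 1 [320. 211.] [646.7 -39.7 130.6] [647. -40. 131.] [647. -40. 131.]
top mid 16 [308. 214.] [642.  -13.6 131.2] [637. -20. 130.] [646.  -9. 134.]
top mid 23 [248. 219.] [635.6 112.4 141.3] [632. 108. 130.] [643. 119. 156.]
top mid 20 [265. 218.] [636.8  77.  140.3] [632.  72. 130.] [644.  87. 154.]
top mid 4 [254. 217.] [641.6 102.5 131. ] [640.  99. 131.] [642. 106. 131.]
top mid 1 [259. 217.] [641.6  90.9 130.4] [642.  91. 130.] [642.  91. 130.]
top mid 11 [323. 218.] [627.3 -43.9 143.4] [626. -47. 133.] [631. -41. 155.]
top mid 14 [257. 220.] [635.6  95.5 131.2] [633.  87. 130.] [638. 1
[... 858 characters left out ...]
 bar 1504 ((622.3885498046875, 28.016456604003906), (74.98429107666016, 260.6080017089844), 1.90891432762146) 119.27578550927606
scene mid 181 [384. 223.] [639.2  93.8 142.4] [631.  69. 130.] [646. 120. 156.]
scene mid 492 [331. 243.] [634.  -28.5 143. ] [589. -51. 130.] [661.  -1. 156.]
scene tabtop 64 [392. 208.] [638.5 112.4 166.8] [630. 109. 157.] [644. 118. 175.]
scene tabtop 70 [377. 215.] [639.7  73.7 166.6] [632.  69. 156.] [645.  79. 176.]
scene tabtop 168 [344. 230.] [644.   -8.  167.2] [624. -12. 157.] [660.  -1. 176.]
scene tabtop 44 [315. 226.] [594.  -33.5 158.9] [585. -40. 156.] [601. -25. 161.]
scene tabtop 178 [327. 237.] [645.2 -46.2 167.2] [625. -50. 156.] [661. -41. 176.]
```

```bash
ls pics
```

```text
scene0.png
scenezoom.png
top0.png
topzoom.png
wrist0.png
```

```bash
python3 - <<'E'
from h import *
import cv2
for n in("top","scene"):
    X,p=cloud(n+"0.npz")
    # back rim outer/ bar lines: fit yaw using bar top points |z-120|<4, x in 612..665
    k=(abs(X[...,2]-119.3)<3)&(X[...,0]>610)&(X[...,0]<668)&(X[...,1]>-120)&(X[...,1]<180)
    q=X[k][:,:2]; a=[]
    for s in(-1,1):
        pts=[]
        for y0 in range(-95,160,8):
            w=q[abs(q[:,1]-y0)<6]
            if len(w)>6: pts.append((y0,(w[:,0]*s).max()*s))
        pts=np.array(pts); c=np.polyfit(pts[:,0],pts[:,1],1); 
        for _ in range(3):
            e=pts[:,1]-np.polyval(c,pts[:,0]); g=abs(e)<max(1,1.5*np.median(abs(e))); c=np.polyfit(pts[g,0],pts[g,1],1)
        print(n,s,c,g.sum(), "y ends",q[:,1].min(),q[:,1].max())
    for nm,b in(("vol",(550,760,-300,-110)),("flask3",(520,660,160,300)),("beaker",(480,600,-260,-110)),("wash",(380,520,-330,-180))):
        k=(X[...,0]>b[0])&(X[...,0]<b[1])&(X[...,1]>b[2])&(X[...,1]<b[3])&(X[...,2]>40)
        a=X[k]
        if len(a): print(nm,len(a),np.percentile(a,2,0).round(),np.percentile(a,98,0).round())
E
```

```text
top -1 [-3.35850256e-02  6.23290075e+02] 30 y ends -99.73543089138246 159.90272355649748
top 1 [-3.10821393e-02  6.58735050e+02] 23 y ends -99.73543089138246 159.90272355649748
vol 1718 [ 558. -261.   42.] [ 685. -198.  240.]
flask3 363 [577. 232.  41.] [613. 266. 105.]
beaker 395 [ 511. -248.   41.] [ 574. -185.   86.]
wash 1042 [ 386. -327.   46.] [ 515. -205.  181.]
scene -1 [-3.60657460e-02  6.23650519e+02] 19 y ends -100.80658876406994 159.18226204713295
scene 1 [-3.34603904e-02  6.59913122e+02] 32 y ends -100.80658876406994 159.18226204713295
vol 3667 [ 558. -262.   42.] [ 687. -204.  239.]
flask3 468 [586. 229.  41.] [618. 262. 105.]
beaker 1199 [ 511. -249.   41.] [ 575. -192.   85.]
wash 2089 [ 414. -329.   43.] [ 518. -200.  172.]
```

View pics/topzoom.png

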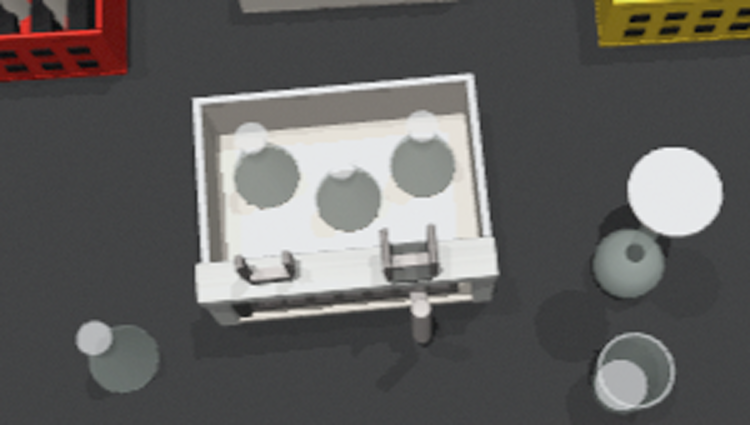

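View pics/scenezoom.png

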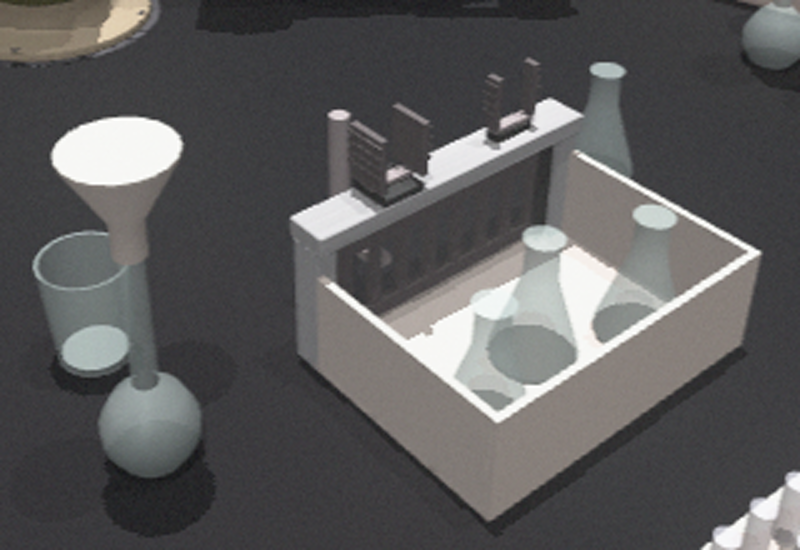

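```bash
cat >> h.py <<'E'
from scipy.spatial.transform import Rotation as Ro
YAW=0.0335; O=np.array([640.3,29.6])
def cw(x,y,yaw=None):
    y0=YAW if yaw is None else yaw
    c,s=np.cos(y0),np.sin(y0); return O+np.array([c*x-s*y,s*x+c*y])
def tool(yawy):  # tool down, y axis at world yaw
    return Ro.from_matrix(np.array([[-np.sin(yawy),np.cos(yawy),0],[np.cos(yawy),np.sin(yawy),0],[0,0,-1]]))
def delta(o,p,yawy):
    R0=Ro.from_quat(o['eef_rot']); 
    d=R0.inv().apply(np.array(p)-o['eef_pos'])/10
    rv=(R0.inv()*tool(yawy)).as_rotvec()
    return np.r_[d,rv].round(3)
E
python3 - <<'E'
from h import *
from bench import r
o=r.get_obs(); print(cw(0,-55),cw(0,65),cw(-50,-60))
print(delta(o,[*cw(0,-55),205],np.pi/2+YAW), delta(o,[430,240,205],np.pi/2+YAW))
E
```

```text
[642.1421554  -25.36914101] [638.12290726  94.56353029] [592.33767769 -32.04102237]
[-5.9798e+01 -3.1421e+01 -4.8200e-01 -1.0000e-03 -0.0000e+00 -4.4800e-01] [-2.9688e+01 -1.5684e+01 -4.9100e-01 -1.0000e-03 -0.0000e+00 -4.4800e-01]
```

Call:
{"api": "step_arm", "payload": {"steps": [[-4,-2.1,-0.3,0,0,-0.05],[-8,-4.2,-0.5,0,0,-0.1],[-12.5,-6.6,-0.5,0,0,-0.15],[-17,-9,-0.5,0,0,-0.2],[-21.5,-11.3,-0.5,0,0,-0.25],[-26,-13.7,-0.5,0,0,-0.3],[-30.5,-16,-0.5,0,0,-0.35],[-35,-18.4,-0.5,0,0,-0.4]], "hand": 0, "newtons": 20}}

```text
clock: 1.15
eef_pos: [468.5, 192.3, 205.0]
eef_rot: [0.007, 1.0, -0.0, -0.0]
contact_force: [0.8, -0.3, 0.8]
opening: 0.999
```

```bash
python3 - <<'E'
from h import *
from bench import r
o=r.get_obs(); print(o['clock'],o['eef_pos'],o['joint_positions'].round(2))
print(delta(o,[*cw(0,-55),205],np.pi/2+YAW))
E
```

```text
1.15 [468.45999533 192.28061211 204.99893822] [ 0.16  0.3   1.41 -0.    1.44 -1.4 ]
[-1.7654e+01 -2.1534e+01  2.0000e-03 -1.0000e-03 -1.0000e-03 -4.7000e-02]
```

Call:
{"api": "step_arm", "payload": {"steps": [[-2.6,-3.1,0,0,0,-0.01],[-5.2,-6.3,0,0,0,-0.02],[-7.8,-9.5,0,0,0,-0.03],[-10.5,-12.8,0,0,0,-0.04],[-13.1,-16,0,0,0,-0.047],[-15.6,-19,0,0,0,-0.047],[-17.65,-21.5,0,0,0,-0.047],[-17.65,-21.5,0,0,0,-0.047]]}}

```text
clock: 2.15
eef_pos: [642.7, -26.7, 203.8]
eef_rot: [-0.016, 1.0, -0.0, -0.001]
contact_force: [-0.2, 0.3, -0.3]
opening: 1.0
```

```bash
python3 - <<'E'
from h import *
from bench import r
import cv2
o=r.get_obs(); print(o['clock'],o['eef_pos'],o['joint_positions'].round(2))
c=r.calibration('wrist');p,d=r.snapshot('wrist');cv2.imwrite('pics/wrist1.png',p);np.savez('wrist1.npz',p=p,d=d,**c)
X,_=cloud('wrist1.npz')
m=(X[...,0]>570)&(X[...,0]<680)&(X[...,1]>-110)&(X[...,1]<130)&(X[...,2]>150)&(X[...,2]<182)
n,l=cv2.connectedComponents(m.astype(np.uint8))
for i in range(1,n):
    a=X[l==i]
    if len(a)>15: print(len(a),np.argwhere(l==i).mean(0)[::-1].round(),a.mean(0).round(1),a.min(0).round(1),a.max(0).round(1))
print(delta(o,[*cw(0,-55),138],np.pi/2+YAW))
E
```

```text
2.15 [642.67233449 -26.69053308 203.84514006] [-0.22  0.55  1.   -0.    1.59 -1.83]
480 [314. 176.] [591.7 -31.5 159.9] [584.2 -39.3 150.8] [600.  -23.8 162.4]
745 [293. 253.] [639.9 -43.9 171.2] [625.2 -48.5 150.2] [659.2 -40.2 176.9]
766 [351. 252.] [638.4  -5.9 171.2] [623.9  -9.4 150.2] [657.7  -0.9 177.1]
531 [472. 253.] [637.3  73.8 167.1] [631.9  71.1 150.5] [644.4  79.2 176.8]
616 [529. 252.] [635.9 112.4 166.2] [630.7 110.1 150.2] [642.8 118.7 177. ]
[ 3.400e-02  1.380e-01  6.585e+00 -1.000e-03 -2.000e-03 -2.000e-03]
```

View pics/wrist1.png

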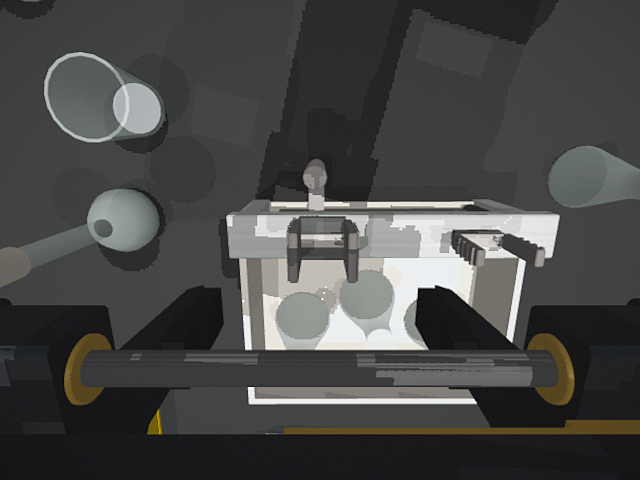

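The wrist view shows the wide tabs at (293,253) and (351,252), centred in y at −25. That agrees with the estimate, so I'm descending.

Call:
{"api": "step_arm", "payload": {"steps": [[0,0.1,1.3,0,0,0],[-0.05,0.15,2.6,0,0,0],[0,0.15,3.8,0,0,0],[0,0.15,4.8,0,0,0],[0,0.15,5.7,0,0,0],[0,0.15,6.4,0,0,0],[0,0.15,6.6,0,0,0],[0,0.15,6.6,0,0,0]]}}

```text
clock: 3.2
eef_pos: [641.9, -24.0, 138.3]
eef_rot: [-0.016, 1.0, -0.0, -0.001]
contact_force: [-0.4, 0.0, -0.2]
opening: 1.001
```

Call:
{"api": "step_arm", "payload": {"steps": [[0,0,0,0,0,0],[0,0,0,0,0,0],[0,0,0,0,0,0],[0,0,0,0,0,0],[0,0,0,0,0,0],[0,0,0,0,0,0],[0,0,0,0,0,0],[0,0,0,0,0,0]], "hand": 1, "newtons": 25}}

```text
clock: 4.2
eef_pos: [641.9, -24.0, 138.3]
eef_rot: [-0.016, 1.0, -0.0, -0.001]
contact_force: [0.5, 0.2, -0.0]
opening: 0.114
```

Call:
{"api": "step_arm", "payload": {"steps": [[0,0,0,0,0,0],[0,0,0,0,0,0],[0,0,0,0,0,0],[0,0,0,0,0,0],[0,0,0,0,0,0],[0,0,0,0,0,0],[0,0,0,0,0,0],[0,0,0,0,0,0]]}}

```text
clock: 5.2
eef_pos: [641.9, -24.0, 138.3]
eef_rot: [-0.016, 1.0, -0.0, -0.001]
contact_force: [-0.6, 0.1, -0.3]
opening: 0.006
```

```bash
cat > look.py <<'E'
from h import *
from bench import r
import cv2,sys
t=sys.argv[1]
for n in sys.argv[2:]:
    c=r.calibration(n);p,d=r.snapshot(n);np.savez(f'{n}{t}.npz',p=p,d=d,**c)
    if n=='scene': p=cv2.resize(p[150:370,220:500],None,fx=2.5,fy=2.5)
    cv2.imwrite(f'pics/{n}{t}.png',p)
o=r.get_obs()
for k in('clock','eef_pos','contact_force','wrist_torque','opening','joint_positions'): print(k,np.round(o[k],3))
E
python3 look.py 2 scene
```

```text
clock 5.25
eef_pos [641.922 -24.014 138.331]
contact_force [-1.351  0.95   0.183]
wrist_torque [ 0.002  0.002 -0.039]
opening 0.005
joint_positions [-2.210e-01  5.900e-01  1.118e+00 -1.000e-03  1.436e+00 -1.824e+00]
```

View pics/scene2.png

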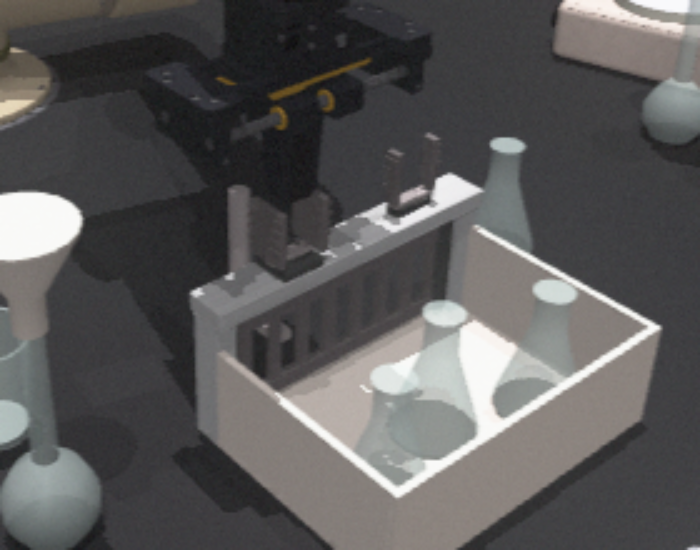

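```bash
python3 - <<'E'
from h import *
X,p=cloud('scene2.npz')
for (u,v) in [(290,190),(300,195),(310,205),(325,205),(330,215),(338,225),(345,225),(350,235),(356,240),(330,240)]:
    # zoom coords -> full
    pass
for (a,b) in [(230,80),(290,130),(300,170),(285,190),(320,170),(310,190),(265,230),(318,215),(280,200),(240,210),(255,195)]:
    u,v=int(220+a/2.5),int(150+b/2.5); print((a,b),X[v,u].round(1),p[v,u])
z=np.load('wrist1.npz')
for P in([642.7,-26.7,203.8],[642,-24,160]):
    c=z['R']@np.array(P)+z['t'];q=z['K']@c;print(q[:2]/q[2],c)
E
python3 look.py 2 wrist top
```

```text
(230, 80) [638.6 -71.1 273.9] [33 51 63]
(290, 130) [677.8 -54.3 249.9] [29 28 24]
(300, 170) [650.1 -22.4 197.9] [19 19 22]
(285, 190) [652.4 -36.9 188.6] [33 25 29]
(320, 170) [397.2 214.8   0.4] [64 61 60]
(310, 190) [651.2 -14.  179.9] [35 30 32]
(265, 230) [642.1 -45.4 155.1] [60 57 62]
(318, 215) [653.7  -8.7 159.1] [63 62 65]
(280, 200) [419.1 146.4   0.9] [37 32 30]
(240, 210) [598.6 -34.3 145.5] [ 99  98 103]
(255, 195) [625.7 -41.5 173.7] [44 46 46]
[319.04079588 275.49284625] [9.00705311e-02 1.72570544e+01 1.97106969e+02]
[322.97554469 251.66138472] [  2.78702617   4.71332787 239.07840422]
clock 5.35
eef_pos [641.916 -23.972 138.31 ]
contact_force [ 0.18  0.07 -0.64]
wrist_torque [ 0.025 -0.021  0.064]
opening 0.004
joint_positions [-2.210e-01  5.900e-01  1.118e+00 -1.000e-03  1.436e+00 -1.824e+00]
```

View pics/wrist2.png

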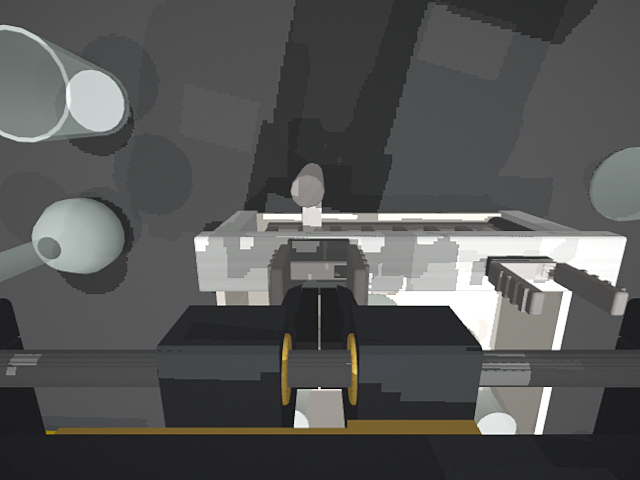

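View pics/top2.png

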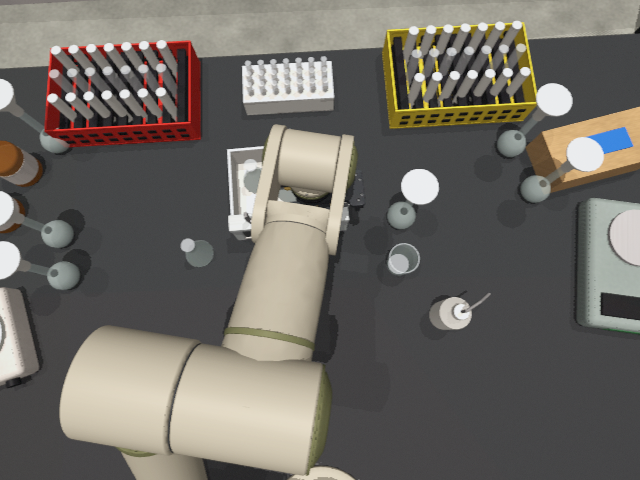

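```bash
python3 - <<'E'
from h import *
X,p=cloud('wrist2.npz');d=np.load('wrist2.npz')['d']
for v in range(240,345,6): print(v,[(u,d[v,u].round(),*X[v,u].round()) for u in (285,300,315,335,352)])
X,p=cloud('scene2.npz')
k=(X[...,0]>615)&(X[...,0]<670)&(X[...,1]>-60)&(X[...,1]<10)&(X[...,2]>120)
for lo in range(120,230,8):
    a=X[k&(X[...,2]>=lo)&(X[...,2]<lo+8)]; print(lo,len(a),a.min(0).round(),a.max(0).round())
E
python3 - <<'E'
import cv2
p=cv2.imread('pics/scene2.png')
cv2.imwrite('pics/scene2b.png',cv2.resize(p[100:300,180:380],None,fx=3,fy=3,interpolation=cv2.INTER_CUBIC)) 
E
```

```text
240 [(285, np.float32(209.0), np.float64(627.0), np.float64(-45.0), np.float64(121.0)), (300, np.float32(204.0), np.float64(625.0), np.float64(-36.0), np.float64(126.0)), (315, np.float32(205.0), np.float64(625.0), np.float64(-27.0), np.float64(125.0)), (335, np.float32(204.0), np.float64(624.0), np.float64(-15.0), np.float64(127.0)), (352, np.float32(210.0), np.float64(626.0), np.float64(-5.0), np.float64(120.0))]
246 [(285, np.float32(191.0), np.float64(625.0), np.float64(-43.0), np.float64(140.0)), (300, np.float32(205.0), np.float64(629.0), np.float64(-36.0), np.float64(127.0)), (315, np.float32(205.0), np.float64(628.0), np.float64(-27.0), np.float64(126.0)), (335, np.float32(204.0), np.float64(628.0), np.float64(-15.0), np.float64(127.0)), (352, np.float32(193.0), np.float64(624.0), np.float64(-6.0), np.float64(138.0))]
252 [(285, np.float32(183.0), np.float64(626.0), np.float64(-42.0), np.float64(148.0)), (300, np.float32(206.0), np.float64(632.0), np.float64(-35.0), np.float64(127.0)), (315, np.float32(206.0), np.float64(632.0), np.float64(-27.0), np.float64(126.0)), (335, np
[... 6318 characters left out ...]
.float64(-19.0), np.float64(222.0)), (352, np.float32(76.0), np.float64(612.0), np.float64(-18.0), np.float64(256.0))]
120 221 [623. -60. 120.] [661.  10. 128.]
128 107 [624. -49. 128.] [660.  -3. 136.]
136 105 [622. -48. 136.] [660.  -3. 144.]
144 129 [624. -50. 144.] [660.  -3. 152.]
152 115 [624. -50. 152.] [660.  -2. 160.]
160 109 [625. -50. 160.] [661.  -1. 168.]
168 130 [624. -49. 168.] [660.  -0. 176.]
176 58 [633. -45. 176.] [654. -12. 184.]
184 77 [633. -40. 184.] [654. -10. 192.]
192 91 [634. -42. 192.] [654. -10. 200.]
200 88 [632. -41. 200.] [654.  -8. 208.]
208 92 [632. -43. 208.] [654.  -8. 216.]
216 112 [633. -44. 216.] [654.  -6. 224.]
224 49 [632. -44. 224.] [654.  -6. 232.]
```

View pics/scene2b.png

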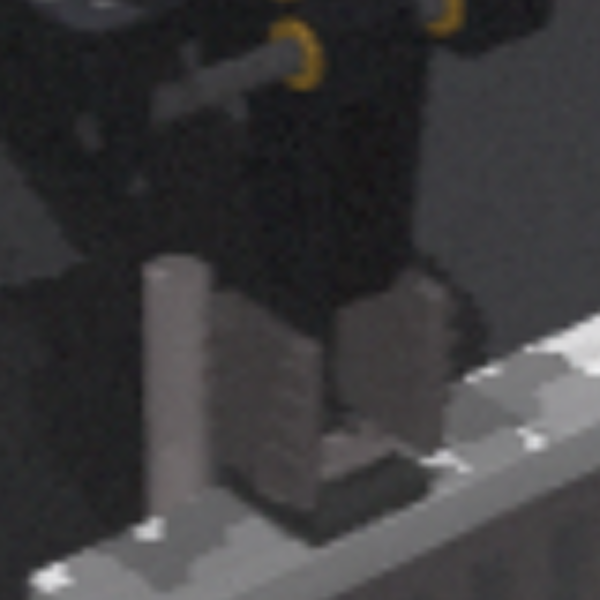

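```bash
python3 - <<'E'
from h import *
from bench import r
print(r.grasp_offset,[a for a in dir(r) if a[0]!='_'])
for f,b in(('wrist1',203.8),('wrist2',138.3),('wrist0',199.9)):
    X,p=cloud(f+'.npz');d=np.load(f+'.npz')['d']
    m=(d>0)&(d<185); m[:, :180]=0; m[:,460:]=0; m[380:]=0
    if f=='wrist2': m[:286]=0
    a=X[m]; i=a[:,2]<b+70
    print(f,np.percentile(a[:,2],[0,0.5,1,5])-b, d[m].max())
    for u in (200,210,430,440,300,335):
        print(u,[(v,round(float(X[v,u,2]-b))) for v in range(280,345,8)])
z=np.load('wrist2.npz'); print((-z['R'].T@z['t']))
E
```

```text
18.700000000000003 ['MotionError', 'calibration', 'get_obs', 'grasp_offset', 'hand_in', 'snapshot']
wrist1 [37.45827252 39.54933442 40.18407943 45.41685852] 162.6128
200 [(280, -205), (288, 42), (296, 47), (304, 56), (312, 63), (320, 65), (328, 63), (336, 66), (344, 67)]
210 [(280, -203), (288, 39), (296, 48), (304, 54), (312, 54), (320, 55), (328, 57), (336, 57), (344, 59)]
430 [(280, -197), (288, 40), (296, 47), (304, 56), (312, 58), (320, 59), (328, 59), (336, 60), (344, 61)]
440 [(280, -197), (288, 43), (296, 48), (304, 55), (312, 63), (320, 66), (328, 67), (336, 66), (344, 69)]
300 [(280, -198), (288, -197), (296, -187), (304, -173), (312, -162), (320, -150), (328, -140), (336, -130), (344, -117)]
335 [(280, -197), (288, -197), (296, -198), (304, -197), (312, -197), (320, -197), (328, -198), (336, -196), (344, -198)]
wrist2 [13.76394777 33.2017979  36.38905808 47.70629164] 184.01904
200 [(280, -18), (288, -18), (296, -137), (304, -138), (312, 112), (320, 115), (328, 119), (336, 122), (344, 124)]
210 [(280, -18), (288, -19), (296, -139), (304, -139), (312, 111), (320, 116), (328,
[... 504 characters left out ...]
0.26529334 45.34312948] 163.82541
200 [(280, -199), (288, 43), (296, 48), (304, 57), (312, 63), (320, 65), (328, 64), (336, 65), (344, 66)]
210 [(280, -201), (288, 39), (296, 48), (304, 54), (312, 56), (320, 56), (328, 56), (336, 58), (344, 58)]
430 [(280, -199), (288, 39), (296, 49), (304, 55), (312, 58), (320, 59), (328, 60), (336, 60), (344, 60)]
440 [(280, -199), (288, 42), (296, 48), (304, 56), (312, 64), (320, 66), (328, 67), (336, 68), (344, 69)]
300 [(280, -199), (288, -199), (296, -199), (304, -200), (312, -199), (320, -199), (328, -199), (336, -199), (344, -199)]Traceback (most recent call last):
  File "<stdin>", line 11, in <module>
ValueError: cannot convert float NaN to integer
```

Both cameras put the real fingertips at z≈177 while the reported TCP z is 138. The fingertips therefore end about 38 mm short of the reported TCP, and the jaws closed on air just above the tabs. Nothing was moved. I'll correct for this by raising and opening, then descending 38 mm lower.

Call:
{"api": "step_arm", "payload": {"steps": [[0,0,-0.6,0,0,0],[0,0,-1.2,0,0,0],[0,0,-1.5,0,0,0],[0,0,-1.5,0,0,0],[0,0,-1.5,0,0,0],[0,0,-1.5,0,0,0],[0,0,-1.5,0,0,0],[0,0,-1.5,0,0,0]], "hand": 0}}

```text
clock: 6.35
eef_pos: [642.0, -24.0, 153.3]
eef_rot: [-0.016, 1.0, -0.0, -0.001]
contact_force: [-0.7, -0.0, 0.4]
opening: 0.891
```

Call:
{"api": "step_arm", "payload": {"steps": [[0,0.1,0,0,0,0],[0,0.1,0,0,0,0],[0,0.1,0,0,0,0],[0,0.1,0,0,0,0],[0,0.1,0.7,0,0,0],[0,0.1,1.4,0,0,0],[0,0.1,2,0,0,0],[0,0.1,2,0,0,0]]}}

```text
clock: 7.35
eef_pos: [641.6, -22.9, 132.6]
eef_rot: [-0.016, 1.0, -0.0, -0.002]
contact_force: [-0.3, -0.2, 0.3]
opening: 1.0
```

Call:
{"api": "step_arm", "payload": {"steps": [[0,0,0.5,0,0,0],[0,0,1,0,0,0],[0,0,1.5,0,0,0],[0,0,2,0,0,0],[0,0,2.4,0,0,0],[0,0,2.8,0,0,0],[0,0,3.1,0,0,0],[0,0,3.1,0,0,0]]}}

```text
clock: 8.35
eef_pos: [641.4, -23.0, 101.3]
eef_rot: [-0.016, 1.0, 0.0, -0.002]
contact_force: [0.6, -0.0, -0.5]
opening: 1.003
```

```bash
python3 look.py 3 scene wrist; python3 - <<'E'
from h import *
X,p=cloud('scene3.npz')
k=(X[...,0]>615)&(X[...,0]<670)&(X[...,1]>-110)&(X[...,1]<60)&(X[...,2]>125)
for lo in range(125,230,8):
    a=X[k&(X[...,2]>=lo)&(X[...,2]<lo+8)]; print(lo,len(a),a.min(0).round(),a.max(0).round())
E
```

```text
clock 8.45
eef_pos [641.603 -22.976 101.655]
contact_force [1.03  0.688 0.738]
wrist_torque [ 0.046 -0.003 -0.033]
opening 1.0
joint_positions [-2.190e-01  6.200e-01  1.171e+00 -1.000e-03  1.354e+00 -1.823e+00]
125 151 [624. -48. 125.] [660.  -4. 133.]
133 126 [623. -78. 133.] [660.  29. 141.]
141 200 [623. -82. 141.] [660.  32. 149.]
149 226 [623. -83. 149.] [660.  35. 157.]
157 229 [627. -84. 157.] [660.  35. 165.]
165 235 [625. -85. 165.] [661.  37. 173.]
173 173 [623. -85. 173.] [660.  38. 181.]
181 103 [629. -85. 181.] [655.  38. 189.]
189 38 [636. -81. 189.] [654.  39. 196.]
197 41 [ 624. -109.  197.] [669.  57. 205.]
205 116 [ 617. -110.  205.] [670.  30. 213.]
213 316 [ 617. -110.  213.] [670.  56. 221.]
221 205 [ 620. -109.  221.] [670.  58. 229.]
229 133 [621. -80. 229.] [670.  56. 237.]
```

View pics/scene3.png

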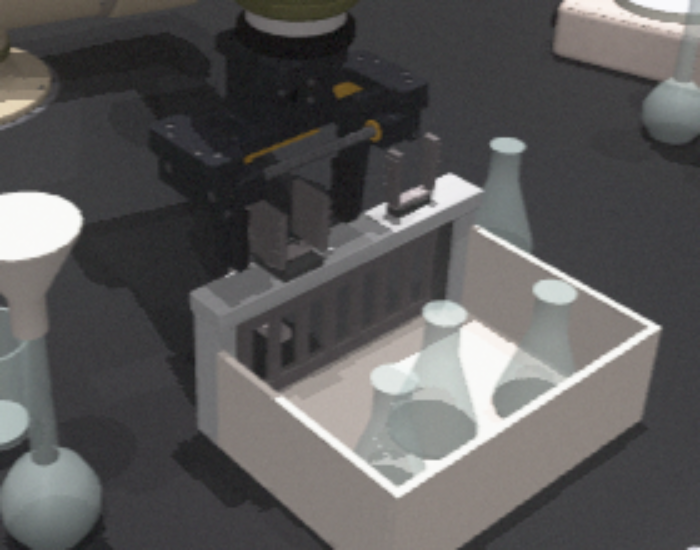

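View pics/wrist3.png

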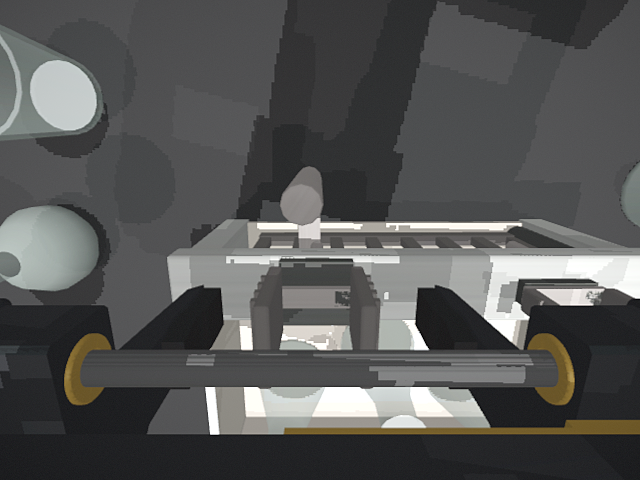

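The fingers now straddle the tabs, spanning y −84…38 with tips at z≈139. Closing.

Call:
{"api": "step_arm", "payload": {"steps": [[0,-0.15,0,0,0,0],[0,-0.15,0,0,0,0],[0,-0.15,0,0,0,0],[0,-0.15,0,0,0,0],[0,-0.15,0,0,0,0],[0,-0.15,0,0,0,0],[0,-0.15,0,0,0,0],[0,-0.15,0,0,0,0]], "hand": 1, "newtons": 25}}

```text
clock: 9.45
eef_pos: [641.7, -24.6, 101.7]
eef_rot: [-0.016, 1.0, -0.0, -0.001]
contact_force: [-0.3, -1.4, 0.4]
opening: 0.361
```

Call:
{"api": "step_arm", "payload": {"steps": [[0,0,0,0,0,0],[0,0,0,0,0,0],[0,0,0,0,0,0],[0,0,0,0,0,0],[0,0,0,0,0,0],[0,0,0,0,0,0],[0,0,0,0,0,0],[0,0,0,0,0,0]]}}

```text
clock: 10.45
eef_pos: [641.6, -24.6, 101.7]
eef_rot: [-0.016, 1.0, -0.0, -0.001]
contact_force: [-0.6, -2.1, 0.8]
opening: 0.356
```

```bash
python3 look.py 4 scene
```

```text
clock 10.5
eef_pos [641.622 -24.549 101.681]
contact_force [-1.055 -0.335  0.493]
wrist_torque [-0.021  0.069  0.032]
opening 0.353
joint_positions [-2.220e-01  6.200e-01  1.170e+00 -1.000e-03  1.354e+00 -1.825e+00]
```

View pics/scene4.png

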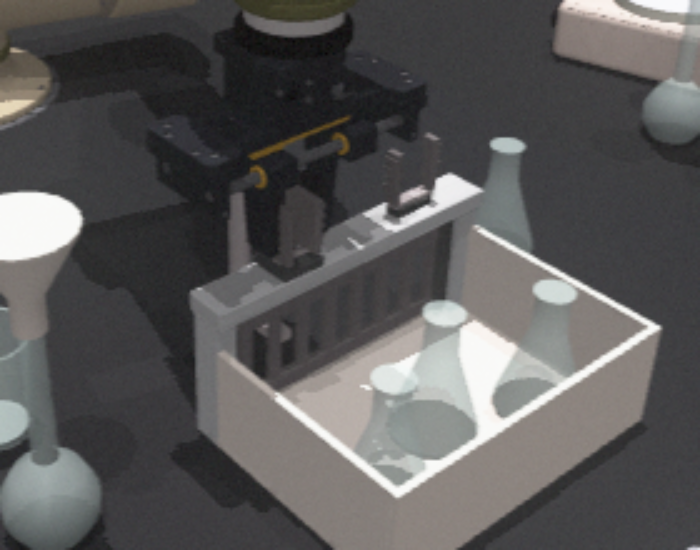

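Opening 0.355 × 88 ≈ 31 mm, so the wide catch is fully in. Next I release, rise and move to the slim catch.

Call:
{"api": "step_arm", "payload": {"steps": [[0,0,0,0,0,0],[0,0,0,0,0,0],[0,0,0,0,0,0],[0,0,0,0,0,0],[0,0,0,0,0,0],[0,0,0,0,0,0],[0,0,-0.6,0,0,0],[0,0,-1.2,0,0,0]], "hand": 0}}

```text
clock: 11.5
eef_pos: [641.8, -24.6, 114.3]
eef_rot: [-0.016, 1.0, -0.0, -0.001]
contact_force: [-0.8, -0.6, -0.1]
opening: 0.999
```

Call:
{"api": "step_arm", "payload": {"steps": [[0,0,-1,0,0,0],[0,0,-2.2,0,0,0],[0,0,-3.4,0,0,0],[0,0,-4.3,0,0,0],[0,0,-4.5,0,0,0],[0,0,-4.5,0,0,0],[0,0,-4.5,0,0,0],[0,0,-4.5,0,0,0]]}}

```text
clock: 12.5
eef_pos: [641.8, -24.5, 158.9]
eef_rot: [-0.016, 1.0, -0.0, -0.002]
contact_force: [0.4, 0.4, -1.1]
opening: 1.001
```

```bash
python3 look.py 5 wrist scene; python3 - <<'E'
from h import *
from bench import r
import cv2
X,_=cloud('wrist5.npz')
m=(X[...,0]>570)&(X[...,0]<680)&(X[...,1]>-110)&(X[...,1]<130)&(X[...,2]>140)&(X[...,2]<182)
n,l=cv2.connectedComponents(m.astype(np.uint8))
for i in range(1,n):
    a=X[l==i]
    if len(a)>40: print(len(a),np.argwhere(l==i).mean(0)[::-1].round(),a.mean(0).round(1),a.min(0).round(1),a.max(0).round(1))
o=r.get_obs()
print(delta(o,[*cw(0,65),o['eef_pos'][2]],np.pi/2+YAW))
E
```

```text
clock 12.6
eef_pos [641.863 -24.545 159.077]
contact_force [0.039 0.384 0.459]
wrist_torque [-0.014  0.033  0.033]
opening 1.001
joint_positions [-2.220e-01  5.750e-01  1.084e+00 -1.000e-03  1.486e+00 -1.825e+00]
755 [309. 185.] [591.5 -31.4 159.4] [584.2 -39.3 141.2] [600.1 -23.5 162.6]
1311 [283. 276.] [638.9 -43.6 168.4] [625.2 -48.8 140. ] [659.2 -40.2 177.4]
1117 [333. 277.] [637.7 -17.4 170.7] [624.2 -21.3 140.7] [658.3 -12.8 177.1]
1086 [499. 276.] [637.2  73.7 163.2] [632.   70.9 140.2] [644.8  79.3 177. ]
1319 [568. 275.] [635.9 112.2 161.8] [630.4 109.7 140. ] [643.  118.9 177. ]
[-1.4000e-02  1.1917e+01 -1.0000e-03 -0.0000e+00 -3.0000e-03 -1.0000e-03]
```

View pics/wrist5.png

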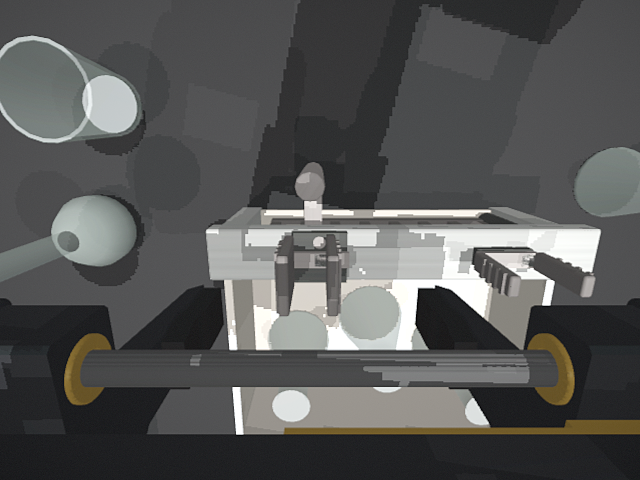

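The wide tabs stay squeezed, at (283,276) and (333,277) and 12 mm closer than before. Moving to the slim catch.

Call:
{"api": "step_arm", "payload": {"steps": [[0,1.5,0,0,0,0],[0,3.2,0,0,0,0],[0,5,0,0,0,0],[0,7,0,0,0,0],[0,9,0,0,0,0],[0,10.8,0,0,0,0],[0,11.95,0,0,0,0],[0,11.95,0,0,0,0]]}}

```text
clock: 13.6
eef_pos: [637.9, 95.6, 159.1]
eef_rot: [-0.017, 1.0, -0.0, -0.001]
contact_force: [0.6, -0.1, 0.6]
opening: 0.997
```

Call:
{"api": "step_arm", "payload": {"steps": [[0,0,0.7,0,0,0],[0,0,1.6,0,0,0],[0,0,2.5,0,0,0],[0,0,3.4,0,0,0],[0,0,4.2,0,0,0],[0,0,5,0,0,0],[0,0,5.6,0,0,0],[0,0,5.7,0,0,0]]}}

```text
clock: 14.6
eef_pos: [637.6, 95.6, 101.6]
eef_rot: [-0.017, 1.0, -0.0, -0.002]
contact_force: [-0.1, 0.8, -0.6]
opening: 1.002
```

```bash
python3 look.py 6 wrist; python3 - <<'E'
from h import *
import cv2
X,_=cloud('wrist6.npz')
m=(X[...,0]>600)&(X[...,0]<680)&(X[...,1]>60)&(X[...,1]<130)&(X[...,2]>140)&(X[...,2]<182)
n,l=cv2.connectedComponents(m.astype(np.uint8))
for i in range(1,n):
    a=X[l==i]
    if len(a)>40: print(len(a),np.argwhere(l==i).mean(0)[::-1].round(),a.mean(0).round(1),a.min(0).round(1),a.max(0).round(1))
E
```

```text
clock 14.65
eef_pos [637.722  95.61  101.851]
contact_force [0.521 0.176 0.223]
wrist_torque [0.054 0.05  0.029]
opening 1.0
joint_positions [-0.034  0.625  1.161 -0.     1.359 -1.639]
1216 [270. 323.] [634.4  76.2 162.6] [631.7  71.3 140.2] [643.2  79.4 177. ]
1210 [367. 323.] [633.1 113.9 162.7] [630.4 110.9 140.2] [642.1 118.8 176.5]
```

View pics/wrist6.png

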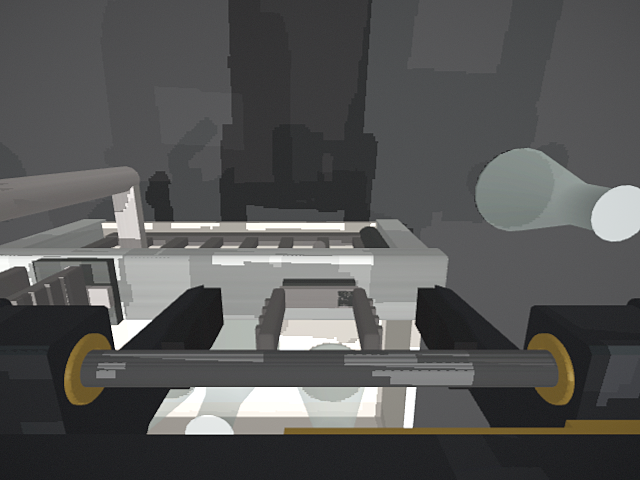

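The slim tabs at (270,323) and (367,323) are centred between the fingers. Closing.

Call:
{"api": "step_arm", "payload": {"steps": [[0,-0.05,0,0,0,0],[0,-0.05,0,0,0,0],[0,-0.05,0,0,0,0],[0,-0.05,0,0,0,0],[0,-0.05,0,0,0,0],[0,-0.05,0,0,0,0],[0,-0.05,0,0,0,0],[0,-0.05,0,0,0,0]], "hand": 1, "newtons": 25}}

```text
clock: 15.65
eef_pos: [637.7, 95.1, 101.9]
eef_rot: [-0.017, 1.0, -0.0, -0.002]
contact_force: [0.1, -1.0, 1.1]
opening: 0.356
```

Call:
{"api": "step_arm", "payload": {"steps": [[0,0,0,0,0,0],[0,0,0,0,0,0],[0,0,0,0,0,0],[0,0,0,0,0,0],[0,0,0,0,0,0],[0,0,0,0,0,0],[0,0,0,0,0,0],[0,0,0,0,0,0]]}}

```text
clock: 16.65
eef_pos: [637.7, 95.1, 101.9]
eef_rot: [-0.017, 1.0, -0.0, -0.002]
contact_force: [0.7, -0.6, 1.1]
opening: 0.354
```

```bash
python3 look.py 7 scene
```

```text
clock 16.7
eef_pos [637.729  95.038 101.894]
contact_force [ 0.239 -0.088  0.663]
wrist_torque [-0.08   0.08  -0.006]
opening 0.355
joint_positions [-0.035  0.625  1.161 -0.     1.359 -1.639]
```

View pics/scene7.png

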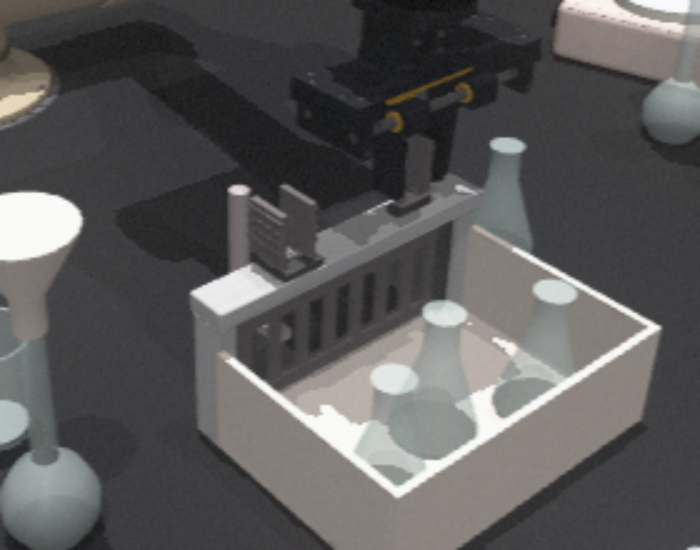

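Opening is 0.355 again, so the slim catch is fully in. Release and rise.

Call:
{"api": "step_arm", "payload": {"steps": [[0,0,0,0,0,0],[0,0,0,0,0,0],[0,0,0,0,0,0],[0,0,0,0,0,0],[0,0,0,0,0,0],[0,0,0,0,0,0],[0,0,-0.6,0,0,0],[0,0,-1.2,0,0,0]], "hand": 0}}

```text
clock: 17.7
eef_pos: [637.9, 95.1, 114.5]
eef_rot: [-0.017, 1.0, -0.0, -0.001]
contact_force: [-0.4, 0.2, 0.1]
opening: 1.002
```

Call:
{"api": "step_arm", "payload": {"steps": [[0,0,-1,0,0,0],[0,0,-2.2,0,0,0],[0,0,-3.4,0,0,0],[0,0,-4.3,0,0,0],[0,0,-4.5,0,0,0],[0,0,-4.5,0,0,0],[0,0,-4.5,0,0,0],[0,0,-4.5,0,0,0]]}}

```text
clock: 18.7
eef_pos: [637.9, 95.1, 159.1]
eef_rot: [-0.017, 1.0, -0.0, -0.002]
contact_force: [-0.5, 0.2, -0.2]
opening: 0.999
```

```bash
python3 look.py 8 wrist; python3 - <<'E'
from h import *
from bench import r
import cv2
X,_=cloud('wrist8.npz')
m=(X[...,0]>570)&(X[...,0]<680)&(X[...,1]>-110)&(X[...,1]<130)&(X[...,2]>140)&(X[...,2]<182)
n,l=cv2.connectedComponents(m.astype(np.uint8))
for i in range(1,n):
    a=X[l==i]
    if len(a)>40: print(len(a),np.argwhere(l==i).mean(0)[::-1].round(),a.mean(0).round(1),a.min(0).round(1),a.max(0).round(1))
o=r.get_obs()
print(delta(o,[592.3,-31.5,o['eef_pos'][2]],np.pi/2+YAW))
E
```

```text
clock 18.75
eef_pos [637.925  95.076 159.206]
contact_force [ 0.022  0.257 -0.167]
wrist_torque [ 0.062  0.015 -0.003]
opening 0.993
joint_positions [-0.035  0.58   1.075 -0.     1.491 -1.639]
1295 [ 90. 184.] [591.6 -28.3 155.4] [584.3 -39.2 140. ] [600.1 -22.8 162.2]
5775 [ 93. 274.] [639.6 -28.6 162.8] [624.2 -49.3 140. ] [659.4 -12.  177.2]
631 [284. 275.] [635.9  76.1 165.4] [632.   71.5 140.2] [644.5  79.4 176.9]
581 [333. 276.] [634.7 102.5 166.3] [631.1  99.  140.1] [643.2 106.7 177.1]
[ 4.9840e+00 -1.2497e+01  2.0000e-02 -0.0000e+00 -3.0000e-03  0.0000e+00]
```

View pics/wrist8.png

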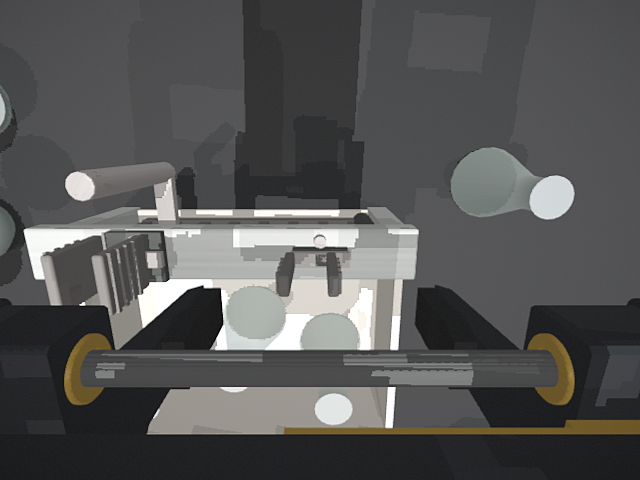

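Both catches are squeezed: the slim tabs at (284,275) and (333,276) stay together, and its raised bolt shows at (319,242). Moving above the post.

Call:
{"api": "step_arm", "payload": {"steps": [[0.7,-1.7,0,0,0,0],[1.4,-3.5,0,0,0,0],[2.2,-5.5,0,0,0,0],[3,-7.5,0,0,0,0],[3.8,-9.5,0,0,0,0],[4.5,-11.2,0,0,0,0],[5,-12.5,0,0,0,0],[5,-12.5,0,0,0,0]]}}

```text
clock: 19.75
eef_pos: [592.0, -32.4, 159.5]
eef_rot: [-0.016, 1.0, -0.0, -0.002]
contact_force: [-0.9, 0.7, -0.0]
opening: 1.002
```

```bash
python3 look.py 9 wrist; python3 - <<'E'
from h import *
from bench import r
import cv2
X,_=cloud('wrist9.npz')
m=(X[...,0]>570)&(X[...,0]<610)&(X[...,1]>-110)&(X[...,1]<130)&(X[...,2]>156)&(X[...,2]<165)
n,l=cv2.connectedComponents(m.astype(np.uint8))
for i in range(1,n):
    a=X[l==i]
    if len(a)>40: print(len(a),np.argwhere(l==i).mean(0)[::-1].round(),a.mean(0).round(1),a.min(0).round(1),a.max(0).round(1))
o=r.get_obs()
print(delta(o,[592.3,-31.5,87],np.pi/2+YAW))
E
```

```text
clock 19.8
eef_pos [592.159 -31.7   159.453]
contact_force [ 0.436  0.336 -0.199]
wrist_torque [ 0.066 -0.054 -0.049]
opening 1.004
joint_positions [-2.520e-01  4.880e-01  1.240e+00 -1.000e-03  1.417e+00 -1.856e+00]
601 [321. 275.] [591.2 -31.5 160. ] [583.7 -39.2 156. ] [599.6 -23.9 161.9]
[-3.800e-02  2.000e-02  7.245e+00 -0.000e+00 -3.000e-03 -0.000e+00]
```

View pics/wrist9.png

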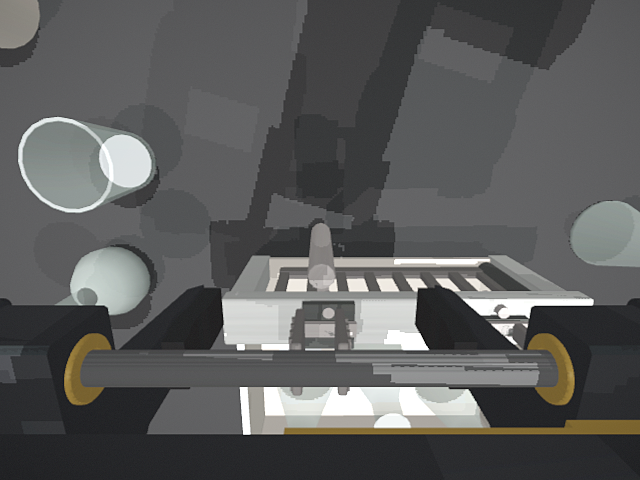

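Call:
{"api": "step_arm", "payload": {"steps": [[0,0,1,0,0,0],[0,0,2.2,0,0,0],[0,0,3.4,0,0,0],[0,0,4.5,0,0,0],[0,0,5.5,0,0,0],[0,0,6.4,0,0,0],[0,0,7,0,0,0],[0,0,7.1,0,0,0]]}}

```text
clock: 20.8
eef_pos: [591.9, -31.7, 88.1]
eef_rot: [-0.016, 1.0, 0.0, -0.002]
contact_force: [-0.4, 0.3, -1.0]
opening: 1.003
```

Call:
{"api": "step_arm", "payload": {"steps": [[0,0,0,0,0,0],[0,0,0,0,0,0],[0,0,0,0,0,0],[0,0,0,0,0,0],[0,0,0,0,0,0],[0,0,0,0,0,0],[0,0,0,0,0,0],[0,0,0,0,0,0]], "hand": 1, "newtons": 50}}

```text
clock: 21.8
eef_pos: [591.9, -31.1, 88.1]
eef_rot: [-0.017, 1.0, 0.001, -0.002]
contact_force: [1.1, 3.5, 0.3]
opening: 0.168
```

Call:
{"api": "step_arm", "payload": {"steps": [[0,0,0,0,0,0],[0,0,0,0,0,0],[0,0,0,0,0,0],[0,0,0,0,0,0],[0,0,0,0,0,0],[0,0,0,0,0,0],[0,0,0,0,0,0],[0,0,0,0,0,0]]}}

```text
clock: 22.8
eef_pos: [591.9, -31.1, 88.1]
eef_rot: [-0.017, 1.0, 0.001, -0.002]
contact_force: [-0.2, 1.4, 0.1]
opening: 0.163
```

```bash
python3 look.py 10 scene; cat > arc.py <<'E'
from h import *
from bench import r
import sys
o=r.get_obs(); H=cw(0,105)
p=o['eef_pos'][:2]; v=p-H
# estimate gate angle from tcp
a0=np.arctan2(-165,-50)+YAW
th0=(a0-np.arctan2(v[1],v[0])+np.pi)%(2*np.pi)-np.pi
rad=np.hypot(*v)
yaw=np.arctan2(*(Ro.from_quat(o['eef_rot']).as_matrix()[[1,0],1]))
print('theta',th0,'radius',rad,'yaw-rel',np.pi/2+YAW-yaw, o['contact_force'],o['opening'],o['clock'])
R=172.4
z=float(sys.argv[2]) if len(sys.argv)>2 else o['eef_pos'][2]
for th in eval(sys.argv[1]):
    a=a0-th; P=H+R*np.array([np.cos(a),np.sin(a)])
    print(round(th,2),P.round(),delta(o,[*P,z],np.pi/2+YAW-th).tolist())
E
python3 arc.py "np.linspace(0.05,0.4,8)"
```

```text
clock 22.85
eef_pos [591.911 -31.134  88.111]
contact_force [1.508 2.424 0.571]
wrist_torque [ 0.271 -0.074 -0.022]
opening 0.166
joint_positions [-0.252  0.555  1.343  0.     1.247 -1.856]
theta 0.0037631490557390457 radius 171.64449120419985 yaw-rel 0.0005128572791941455 [1.50800438 2.42380614 0.5711151 ] 0.16563762412026242 22.85
0.05 [584. -30.] [0.779, 0.179, 0.003, 0.001, -0.003, 0.049]
0.1 [576. -27.] [1.583, 0.49, 0.006, 0.001, -0.003, 0.099]
0.15 [568. -24.] [2.37, 0.84, 0.009, 0.001, -0.003, 0.149]
0.2 [560. -20.] [3.139, 1.229, 0.012, 0.001, -0.004, 0.199]
0.25 [553. -16.] [3.887, 1.657, 0.015, 0.001, -0.004, 0.249]
0.3 [545. -11.] [4.614, 2.121, 0.018, 0.001, -0.004, 0.299]
0.35 [538.  -7.] [5.316, 2.621, 0.021, 0.001, -0.004, 0.349]
0.4 [531.  -2.] [5.992, 3.155, 0.024, 0.0, -0.004, 0.399]
```

View pics/scene10.png

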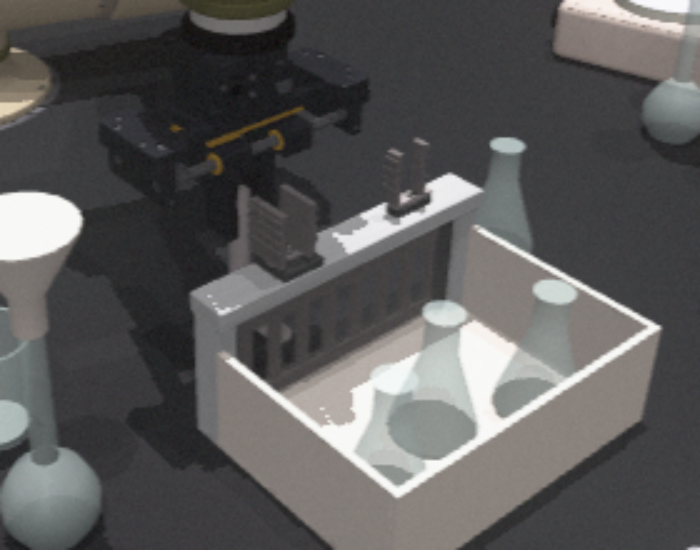

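The post is gripped, at about 15 mm opening. Starting the swing along the arc.

Call:
{"api": "step_arm", "payload": {"steps": [[0.4,0.08,0,0,0,0.025],[0.8,0.18,0,0,0,0.05],[1.6,0.5,0,0,0,0.1],[2.4,0.85,0,0,0,0.15],[3.15,1.25,0,0,0,0.2],[3.9,1.65,0,0,0,0.25],[4.25,1.9,0,0,0,0.275],[4.6,2.1,0,0,0,0.3]]}}

```text
clock: 23.85
eef_pos: [545.5, -11.0, 88.2]
eef_rot: [0.134, 0.991, 0.001, -0.001]
contact_force: [5.1, 6.5, -3.9]
opening: 0.166
```

```bash
python3 look.py 11 scene; python3 arc.py "np.linspace(0.35,0.7,8)" 88
```

```text
clock 23.9
eef_pos [545.121 -10.764  88.138]
contact_force [ 4.512  5.323 -3.348]
wrist_torque [ 0.754 -0.651  0.011]
opening 0.17
joint_positions [-0.238  0.481  1.483  0.002  1.18  -1.54 ]
theta 0.30204213684068515 radius 171.80024679783565 yaw-rel 0.30309710169642723 [ 4.51167856  5.3230511  -3.3476459 ] 0.1700894013006454 23.9
0.35 [538.  -7.] [0.803, 0.2, 0.016, 0.001, -0.003, 0.047]
0.4 [531.  -2.] [1.608, 0.509, 0.019, 0.001, -0.003, 0.097]
0.45 [524.   4.] [2.396, 0.857, 0.022, 0.001, -0.003, 0.147]
0.5 [518.  10.] [3.166, 1.245, 0.025, 0.001, -0.003, 0.197]
0.55 [512.  16.] [3.915, 1.67, 0.028, 0.001, -0.003, 0.247]
0.6 [506.  22.] [4.643, 2.132, 0.03, 0.001, -0.003, 0.297]
0.65 [501.  29.] [5.346, 2.631, 0.033, 0.001, -0.003, 0.347]
0.7 [495.  36.] [6.024, 3.163, 0.036, 0.001, -0.003, 0.397]
```

View pics/scene11.png

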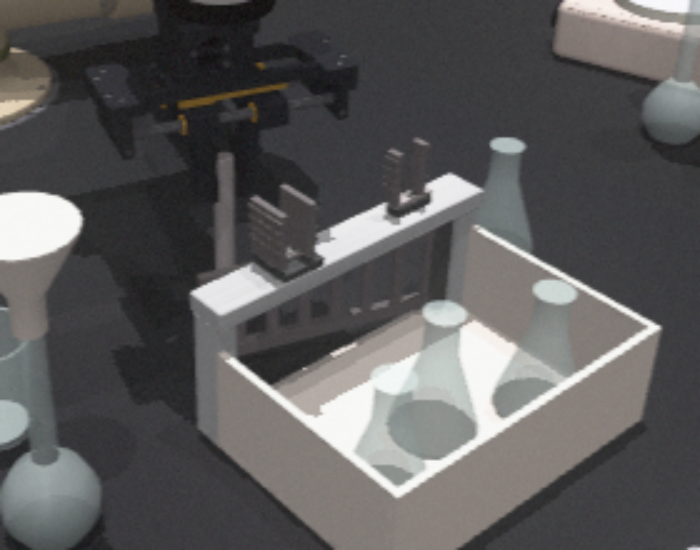

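The gate follows; the post is at ≈ (225,165) in the crop. Continuing through the detent.

Call:
{"api": "step_arm", "payload": {"steps": [[0.75,0.25,0,0,0,0.047],[1.55,0.55,0,0,0,0.097],[2.35,0.9,0,0,0,0.147],[3.1,1.3,0,0,0,0.197],[3.85,1.7,0,0,0,0.247],[4.6,2.2,0,0,0,0.297],[5.3,2.7,0,0,0,0.347],[6,3.2,0,0,0,0.397]]}}

```text
clock: 24.9
eef_pos: [495.9, 35.4, 88.1]
eef_rot: [0.328, 0.945, -0.0, -0.001]
contact_force: [5.0, -3.2, -7.4]
opening: 0.167
```

```bash
python3 look.py 12 scene; python3 arc.py "np.linspace(0.75,1.1,8)" 88
```

```text
clock 24.95
eef_pos [495.448  36.105  88.125]
contact_force [ 3.192 -0.598 -6.814]
wrist_torque [-0.175 -0.494  0.012]
opening 0.167
joint_positions [-1.660e-01  4.080e-01  1.617e+00  1.000e-03  1.118e+00 -1.067e+00]
theta 0.7017036936931413 radius 172.2361187980876 yaw-rel 0.7043684518720335 [ 3.19217952 -0.59813099 -6.81362213] 0.1665707379908104 24.95
0.75 [491.  43.] [0.796, 0.243, 0.014, -0.0, -0.002, 0.046]
0.8 [486.  50.] [1.601, 0.55, 0.015, -0.0, -0.002, 0.096]
0.85 [482.  58.] [2.39, 0.898, 0.017, -0.0, -0.002, 0.146]
0.9 [479.  66.] [3.16, 1.284, 0.018, -0.0, -0.002, 0.196]
0.95 [475.  74.] [3.911, 1.709, 0.02, -0.0, -0.002, 0.246]
1.0 [473.  82.] [4.639, 2.17, 0.021, -0.0, -0.002, 0.296]
1.05 [470.  90.] [5.343, 2.667, 0.022, -0.001, -0.002, 0.346]
1.1 [468.  99.] [6.021, 3.199, 0.023, -0.001, -0.002, 0.396]
```

View pics/scene12.png

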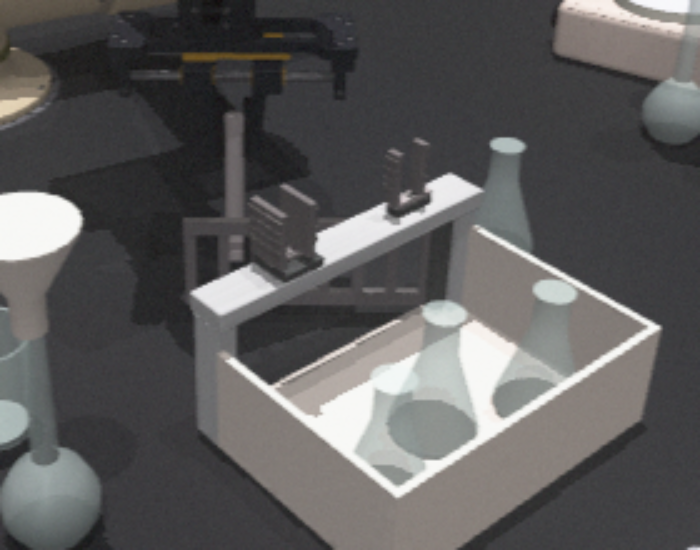

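```bash
python3 - <<'E'
from h import *
X,p=cloud('scene12.npz')
k=(abs(X[...,0]-495)<25)&(abs(X[...,1]-36)<30)
for lo in range(90,165,8):
    a=X[k&(X[...,2]>=lo)&(X[...,2]<lo+8)]
    if len(a): print(lo,len(a),np.median(a,0).round(1))
E
```

```text
90 22 [500.6  30.7  93.7]
98 23 [501.4  29.6 101.9]
106 24 [500.3  30.  109.8]
114 23 [502.   30.9 117.9]
122 48 [501.1  31.4 127. ]
130 75 [499.7  28.3 134. ]
138 77 [501.3  30.7 142.2]
146 86 [500.6  29.3 150.3]
154 89 [498.7  32.  158.4]
162 63 [505.3  35.8 166.1]
```

Call:
{"api": "step_arm", "payload": {"steps": [[0.75,0.25,0,0,0,0.047],[1.55,0.55,0,0,0,0.097],[2.35,0.9,0,0,0,0.147],[3.15,1.3,0,0,0,0.197],[3.9,1.7,0,0,0,0.247],[4.65,2.2,0,0,0,0.297],[5.35,2.7,0,0,0,0.347],[6,3.2,0,0,0,0.397]]}}

```text
clock: 25.95
eef_pos: [468.2, 97.9, 88.1]
eef_rot: [0.51, 0.86, -0.001, -0.001]
contact_force: [2.1, -2.2, -2.7]
opening: 0.163
```

```bash
python3 look.py 13 scene; python3 arc.py "[1.15,1.2,1.25,1.3,1.35,1.38,1.4,1.42]" 88
```

```text
clock 26.0
eef_pos [468.042  98.655  88.113]
contact_force [ 0.438 -0.466 -3.508]
wrist_torque [-0.35  -0.157  0.044]
opening 0.164
joint_positions [-0.041  0.381  1.666  0.     1.097 -0.54 ]
theta 1.1005164984149856 radius 172.51455912875548 yaw-rel 1.1046227674402793 [ 0.43846324 -0.46631385 -3.50764453] 0.16374227760986976 26.0
1.15 [467. 107.] [0.808, 0.275, 0.012, -0.002, -0.001, 0.045]
1.2 [465. 116.] [1.613, 0.583, 0.012, -0.002, -0.001, 0.095]
1.25 [465. 124.] [2.402, 0.93, 0.012, -0.002, -0.001, 0.145]
1.3 [464. 133.] [3.172, 1.316, 0.012, -0.002, -0.001, 0.195]
1.35 [465. 141.] [3.923, 1.74, 0.013, -0.002, -0.001, 0.245]
1.38 [465. 147.] [4.362, 2.013, 0.013, -0.002, -0.001, 0.275]
1.4 [465. 150.] [4.651, 2.201, 0.013, -0.002, -0.001, 0.295]
1.42 [465. 153.] [4.936, 2.396, 0.013, -0.002, -0.001, 0.315]
```

View pics/scene13.png

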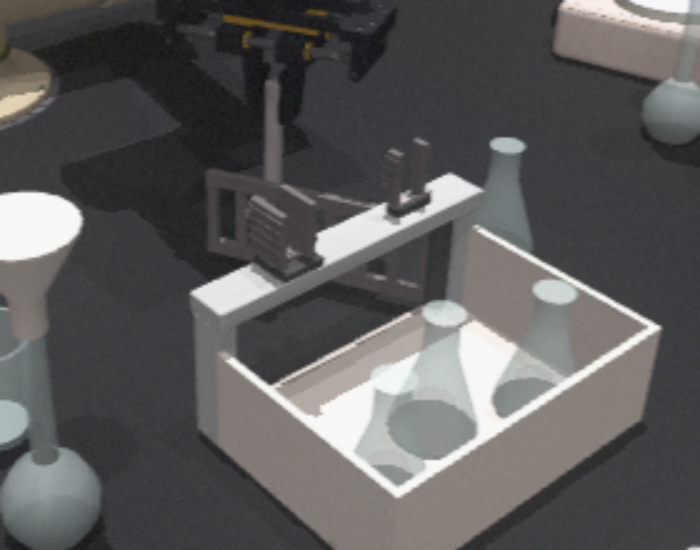

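The gate is past the detent, at about 1.1 rad by the TCP, and still gripped. On to 1.40 rad.

Call:
{"api": "step_arm", "payload": {"steps": [[0.8,0.3,0,0,0,0.045],[1.6,0.6,0,0,0,0.095],[2.4,0.95,0,0,0,0.145],[3.15,1.3,0,0,0,0.195],[3.9,1.75,0,0,0,0.245],[4.35,2,0,0,0,0.275],[4.65,2.2,0,0,0,0.295],[4.65,2.2,0,0,0,0.295]]}}

```text
clock: 27.0
eef_pos: [464.7, 149.8, 88.1]
eef_rot: [0.631, 0.776, -0.001, -0.001]
contact_force: [-2.4, -2.9, -0.0]
opening: 0.161
```

```bash
python3 look.py 14 scene wrist top; python3 arc.py "[1.4]"; python3 - <<'E'
from h import *
X,p=cloud('scene14.npz')
# gate direction: gate bars near z 20..92, x<615, y 80..190
k=(X[...,0]>440)&(X[...,0]<605)&(X[...,1]>90)&(X[...,1]<200)&(X[...,2]>70)&(X[...,2]<94)
a=X[k]; import cv2
print(len(a)); l=cv2.fitLine(a[:,:2].astype(np.float32),cv2.DIST_HUBER,0,.01,.01).ravel(); print(l, 'gate angle', np.pi/2-(np.arctan(l[1]/l[0])*-1)*-1-0, np.arctan(l[1]/l[0]))
k=(abs(X[...,0]-465)<20)&(abs(X[...,1]-150)<25)
for lo in range(96,165,8):
    a=X[k&(X[...,2]>=lo)&(X[...,2]<lo+8)]
    if len(a): print(lo,len(a),np.median(a,0).round(1))
E
```

```text
clock 27.15
eef_pos [464.669 149.794  88.1  ]
contact_force [-3.926 -3.156  0.729]
wrist_torque [-0.47   0.595  0.049]
opening 0.163
joint_positions [ 0.069  0.396  1.639  0.     1.109 -0.136]
theta 1.398450451364937 radius 172.78840716069413 yaw-rel 1.3991517596842662 [-3.92605297 -3.15581656  0.7293662 ] 0.16286427178175855 27.15
1.4 [465. 150.] [0.014, 0.045, -0.0, -0.003, -0.0, 0.001]
511
[9.7996622e-01 1.9916376e-01 5.1433862e+02 1.0581758e+02] gate angle 1.3702918 0.20050453
96 25 [469.2 143.3  99.5]
104 22 [470.7 143.6 107.2]
112 25 [468.9 143.4 115.7]
120 23 [467.2 141.8 126.3]
128 49 [466.2 141.  131.8]
136 62 [467.2 140.8 139.7]
144 54 [461.1 141.8 148. ]
152 62 [462.9 142.2 156.5]
160 49 [457.  142.1 164.2]
```

View pics/scene14.png

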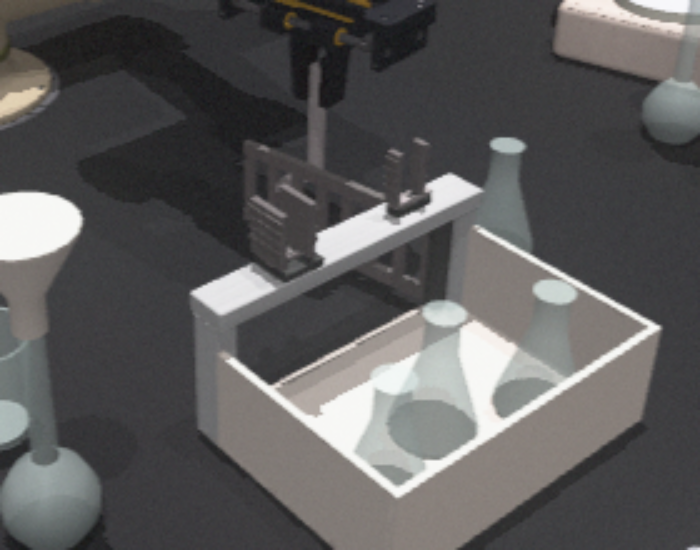

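View pics/wrist14.png

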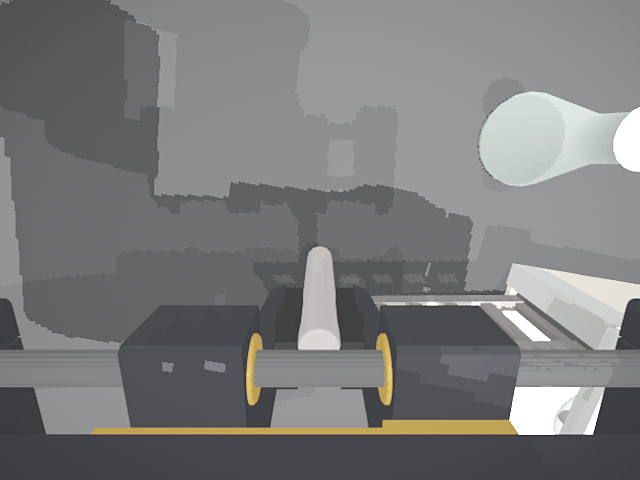

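View pics/top14.png

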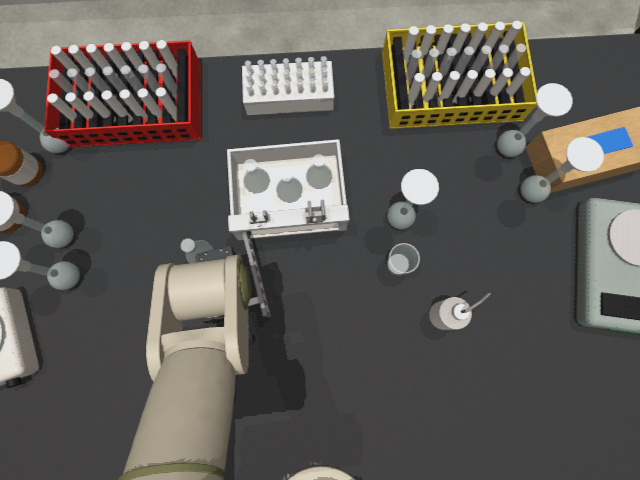

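Call:
{"api": "step_arm", "payload": {"steps": [[0,0,0,0,0,0],[0,0,0,0,0,0],[0,0,0,0,0,0],[0,0,0,0,0,0],[0,0,0,0,0,0],[0,0,0,0,0,0],[0,0,0,0,0,0],[0,0,0,0,0,0]]}}

```text
clock: 28.15
eef_pos: [464.6, 149.8, 88.1]
eef_rot: [0.631, 0.776, -0.001, -0.001]
contact_force: [-3.3, -3.0, 0.8]
opening: 0.166
```

```bash
python3 look.py 15 scene; python3 arc.py "[1.4]"; python3 - <<'E'
from h import *
import cv2
X,p=cloud('scene15.npz')
k=(X[...,0]>440)&(X[...,0]<605)&(X[...,1]>90)&(X[...,1]<200)&(X[...,2]>70)&(X[...,2]<94)
l=cv2.fitLine(X[k][:,:2].astype(np.float32),cv2.DIST_HUBER,0,.01,.01).ravel()
print('gate',np.pi/2-np.arctan(l[1]/l[0])+YAW)
Y,_=cloud('scene0.npz')
for nm,b in(("vol",(550,760,-300,-110)),("flask3",(570,660,220,300)),("beaker",(480,600,-260,-110)),("wash",(380,520,-330,-180)),("in",(665,820,-85,140))):
    f=lambda X:np.nanmean(X[(X[...,0]>b[0])&(X[...,0]<b[1])&(X[...,1]>b[2])&(X[...,1]<b[3])&(X[...,2]>40)],0).round(1)
    print(nm,f(Y),f(X))
E
```

```text
clock 28.2
eef_pos [464.666 149.808  88.088]
contact_force [-2.598 -3.155  1.341]
wrist_torque [-0.594  0.424  0.025]
opening 0.162
joint_positions [ 0.069  0.396  1.639  0.     1.109 -0.137]
theta 1.3985291950566072 radius 172.79326584713672 yaw-rel 1.399084026362884 [-2.59784678 -3.15499589  1.34131938] 0.162321953865875 28.2
1.4 [465. 150.] [0.013, 0.045, -0.0, -0.003, -0.0, 0.001]
gate 1.3999858
vol [ 647.5 -234.5  150.7] [ 647.6 -234.5  150.9]
flask3 [602.8 244.1  72.2] [602.7 244.2  72.6]
beaker [ 541.9 -222.2   65.2] [ 541.8 -222.2   65.1]
wash [ 453.  -289.1   93.9] [ 453.  -289.1   93.9]
in [768.3  24.8  76.7] [768.2  24.5  76.7]
```

The gate holds steady at 1.40 rad (80°) and no glassware has moved. Handing in.

```bash
python3 -c "
from bench import r
print(r.hand_in())"
```

```text
the job is handed in; nothing more can be done
None
```

I squeezed the wide catch (on the right, y = −55 mm) and then the slim catch (left). I then took the gate by its post and swung it past the detent. I handed in at about 28 s, still holding the post with a 50 N grip.

**Last checks**
- **Gate angle:** 1.40 rad (80°), both from the camera depth fit and from the TCP. It was steady over a 1 s hold.
- **Catches:** both stopped at about 31 mm between the fingers, and the camera showed them staying squeezed after release.
- **Grip on the post:** about 14–15 mm opening, with 4–5 N of contact force.
- **Glassware and wash bottle:** depth averages of each item before and after agree within 0.4 mm.

**One disagreement:** the fingertips really end about 38 mm short of the reported TCP, according to both cameras. My first closing on the wide catch therefore shut on air just above the tabs. It moved nothing, and I went 38 mm lower from then on.

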